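# Square the notebook on the copy stand and hold the camera up for the shot

## Robot

A 6-joint arm with a two-finger parallel gripper is mounted at the origin on a cart in front of the work surface, level with it; the furniture and walls round the work are solid. World frame = base frame: x ahead of the robot, y to its left, z up, the work surface at z = 0. Lengths are in m, angles in degrees, forces in N, time in s.
With the tool pointing down it reaches from about 0.4 to 0.825 m from the base axis. Payload 7 kg.
Tool frame: the origin (TCP) lies on the centre line of the jaws, within the pads' length; the fingertips stand 8 mm ahead of it and the grasp point (between the pads) lies 11 mm behind it; z points along the fingers, y is the line along which they close (so a half turn about z gives the same grasp; the last joint's range is limited). The gripper opens to 88 mm and grips with 3 to 60 N. Pads are 19 mm wide; open, the fingers measure 130 mm over their backs; the gripper's body (78 mm by 193 mm) begins 47 mm behind the grasp point.
Start: joints at [-54.368, 20.546, 0.682, 0, -70.136, -16.507], TCP at [0.221, -0.638, 0.235] pointing down, gripper open.
Joint ranges: [-176.03, 176.03], [-82.01, 121.73], [-58.28, 71.71], [-173.87, 95.51], [-174.79, -0.11], [-173.66, 173.66]. Speed limits (degrees/s): [136.94, 136.94, 172.46, 180, 180, 180].

## Interface

Orientations are given as [roll, pitch, yaw] about the fixed x, y, z axes, in that order (R = Rz(yaw) Ry(pitch) Rx(roll)).
In Python, from plant import ctrl, vision gives the robot as it stands. The module is installed in compiled form; this text tells all that it offers.
- The arm moves only by the tool move_arm, never from a script. Its argument "moves" is one flat list of numbers, 7 for each row, row after row: the finger opening in cm, from 0 to 8.76, then the shift along the tool's x, y, z in cm, then the turn, a rotation vector about the tool's x, y, z in rad. A call has 1 to 8 rows; each row shifts and turns the commanded pose from where the row before left it, along the tool's axes as they then stand; what a row does not reach is not made up. A row lasts 1/10 s, in which the tool goes at most 50 mm and 8.59 degrees, less where a joint would pass 70% of its speed; a pose out of reach is approached as far as the arm can. A call with a gripper value outside its range is refused whole. The fingers move at their own pace and stop on an object; the grip force is fixed at half the most. Time passes only in rows, so rows that do not move let the fingers close. It gives the time, the measured TCP pose, the force, the opening and the grip force at its end, in the units of the state.
- ctrl.get_obs(): the state, without advancing time (a new reading comes with each control period).
- vision.snapshot(name): name is "side" or "top" or "wrist"; returns (picture, depth): 420x560x3 uint8, red, green, blue; 420x560 float32, m along the optical axis (not along the pixel's ray), 0 where there is no reading.
- vision.camera_model(name): a dict with "vertical_fov" (degrees; the focal length in pixels is half the picture's height over the tangent of half this angle, whatever the lens; pixels are square), "cx", "cy" (the principal point, pixels), "cam_to_world" (4x4, takes a point from camera to world coordinates). Camera axes: x right, y down, z forward; pixel columns grow to the right and rows downward; lengths in m; the calibration is good to about 2 mm. A picture is of the moment at which its call begins: read the wrist's pose just before it. camera_model takes no time and is no camera call; for the wrist camera it gives the pose at the moment of the call.
- ctrl.close_job(): hands the job in; it is judged then, once.
The state is a dict: "clock": time; "joint_pos": joint angles; "qvel": joint speeds; "tau": joint torques, N m; "tool_pos": TCP position; "orientation": TCP orientation; "force": force on the tool from outside, world axes, zero at the start; "moment": the same for the moment, N m; "opening": finger opening in m; "gripper_force": force on a finger pad.
Only numpy, scipy, OpenCV 4.12 (cv2) and the standard library are available. Lean on these libraries where they do the work, as an engineer would, in place of code of your own. Each camera call takes 0.05 s, during which the arm holds its last target. There are 200 camera calls.

## Task

Get the notebook ready for its shop photo: push it flat along the board of the copy stand until it lies square and flush against both metal fences, right into their corner. After that, take the grey grip on top of the camera column so that you squeeze in the button on its side, pull the camera straight up past the first stop to the second stop (as far as it goes), and finish while holding it there with the button still squeezed, because it sinks when let go. Leave the stapler, the tape roll and the phone alone.

Things in the scene. Friction and masses are not known exactly. Their poses are not given: they have to be found in the camera images.
- copy_stand: Copy stand, fixed: white board 5 mm thick, two aluminium fences 8 mm thick whose tops are 12 mm above the board, and a camera column. Origin on the counter surface; x away from the robot, y left, z up. Board: x -110 to 150, y -160 to 150 mm. Inner fence faces: far fence x = +80 (y -142 to 98), left fence y = +90 (x -100 to 88). Column axis at x 108, y 118 mm, behind the corner.
- fence_corner (a point): The inner corner where the two fence faces meet, at the level of the board's top (5 mm above the counter). Axes as the stand's: the notebook lies on its -x, -y side. The black camera head overhangs this corner by about 30 mm, 105 to 145 mm above the counter when down; the column's fixed tube ends 121 mm above the counter.
- notebook_centre (a point): Centre, half-way up, of the closed red pocket notebook (90 mm along its x, 140 along its y, 12 thick, 0.07 to 0.16 kg), loose and flat on the board. Home, this point is 45 mm in -x and 70 mm in -y from the fence corner, axes parallel to the stand's (starts within 0.3 rad of that, 30 to 90 mm away). Too wide to grasp: push its near and its right edge.
- grip: Sliding camera mast with the grey upright grip block on its top (40 mm along x, 24 along y, 50 tall; axes as the stand's; nothing above it). Origin under the block's centre: 150 mm above the counter when down and latched, 195 at the first stop (stops only if the button is out), 240 at the second stop, the hard end. Takes about 4 N upwards to move or hold; let go up there, it sinks to about 208.
- grip_centre (a point): Centre of the grey grip, 25 mm above its underside: 175 mm above the counter when down, 220 at the first stop, 265 at the second. Pinch the grip here from above across its y direction (29 mm over the button, 24 mm with the button in).
- release (a joint): Spring button: white 20 x 20 mm square on the grip's right (-y) face, 2 mm above the grip's centre, 5 mm proud. 0 when out, grows as it is pushed in along +y: 0.005 flush with the grip, 0.006 at most. Needs 0.6 to 1.8 N. The mast is unlatched while it is in by over 0.003; it springs out when let go.
- stapler: Bystander: stapler, 124 x 78 x 46 mm, loose on the counter to the right. Origin under its centre.
- tape_roll: Bystander: roll of tape lying flat, 46 mm across, 15 mm high, loose on the counter to the right. Origin under its centre.
- phone: Bystander: phone lying flat, 162 x 117 x 9 mm, loose on the counter to the left. Origin under its centre.
Mind the look-alikes: they are no part of the job. Of the things that look like the part that bears notebook_centre, the larger one is meant.

How it is judged (in metres and radians):
On the way, in this order (a step that is already met when the one before it is completed fails the run):
1. the notebook lies flush and square in the fence corner, the mast still down (x of notebook_centre in the frame of fence_corner above -0.049 m and y of notebook_centre in the frame of fence_corner above -0.074 m and angle between the x axis of notebook_centre and the x axis of fence_corner, either way round below 0.04 rad and angle between notebook_centre's own z axis and vertical below 0.06 rad and height (world z) of grip_centre below 0.18 m), for 0.2 s.
2. the button is squeezed in by the fingers (value of joint release above 0.003 m and contact force between the fingers and grip above 0.5 N and height (world z) of grip_centre below 0.215 m), for 0.1 s.
3. the mast has been pulled past the first stop (height (world z) of grip_centre above 0.225 m), for 0.1 s.
At the end, for the whole second after the job is handed in: The fingers hold the grip with the button squeezed in by more than 3 mm, the mast within 6 mm of its second stop and at rest, and the notebook lies flat within 4 mm of both fences and within 0.04 rad of square (height (world z) of grip_centre above 0.259 m and value of joint release above 0.003 m and contact force between the fingers and grip above 1 N and x of notebook_centre in the frame of fence_corner between -0.049 and -0.041 m and y of notebook_centre in the frame of fence_corner between -0.074 and -0.066 m and angle between the x axis of notebook_centre and the x axis of fence_corner, either way round below 0.04 rad and angle between notebook_centre's own z axis and vertical below 0.06 rad and linear speed of grip below 0.01 m/s); the arm keeps its last pose, push and grip.
It fails at once if a bystander (stapler, tape roll or phone) is shifted by more than 15 mm (distance of any of stapler, tape_roll, phone from where it was at the start of the episode above 0.015 m).
It also fails if it takes over 54 s, if anything falls off the work surface, if the arm or the gripper's body presses on something with over 40 N, if the wrist force passes 120 N, or if a joint passes its speed limit or range.

## Working session

There is one attempt and no reset: what is moved stays moved. The work goes in short steps, Python scripts to look and compute and a tool call to move; the robot and the scene stay as the last step left them, time stands still between calls to the robot, and variables do not carry over. Pictures are saved under pics/ and viewed, at most 10 in all, crops included, and the job is handed in when it is done.

Besides the shell and the picture viewer there is one more tool, called after "Emit:" in YAML: its name, and indented under it one key for each argument. move_arm: Moves the arm, as the interface text tells. Its arguments: {"type":"object","properties":{"moves":{"type":"array"}},"required":["moves"]}

```bash
mkdir -p pics; cat > h.py <<'E'
import numpy as np, cv2
from plant import ctrl, vision
def snap(n,f):
    m=vision.camera_model(n); p,d=vision.snapshot(n)
    cv2.imwrite('pics/'+f+'.png',p[:,:,::-1]); np.savez('pics/'+f+'.npz',p=p,d=d,M=m['cam_to_world'],v=m['vertical_fov'],c=[m['cx'],m['cy']])
def ld(f): return np.load('pics/'+f+'.npz')
def w(D,u,v,z=None):
    f=210/np.tan(np.radians(float(D['v']))/2); M=D['M']; c=D['c']
    r=np.array([(u-c[0])/f,(v-c[1])/f,1.])
    if z is None: d=float(D['d'][int(round(v)),int(round(u))]); return M[:3,:3]@(r*d)+M[:3,3]
    q=M[:3,:3]@r; return M[:3,3]+q*(z-M[2,3])/q[2]
E
python3 - <<'E'
from h import *
print(ctrl.get_obs())
snap('top','t0'); snap('side','s0')
for n in('top','side'): print(vision.camera_model(n))
E
```

```text
{'clock': 0.0, 'joint_pos': array([-5.43674489e+01,  2.05906491e+01,  6.32675447e-01, -2.07236364e-02,
       -7.01346956e+01, -1.65078457e+01]), 'qvel': array([ 0.10839997,  0.06177793, -0.00087338,  0.00706374, -0.0516563 ,
        0.05664409]), 'tau': array([-3.76070716e-05, -5.82720244e+01,  2.93048662e+01,  6.99722528e+00,
        6.72475944e-03, -1.51710210e-04]), 'tool_pos': array([ 0.22097738, -0.63729411,  0.2336213 ]), 'orientation': array([ 1.79905614e+02, -7.65586294e-03, -1.60882346e+02]), 'force': array([-0.1827702 ,  0.34788084, -0.48456616]), 'moment': array([-0.0072275 ,  0.00532765,  0.05592712]), 'gripper_force': 0.0, 'opening': 0.08751203433644736}
{'vertical_fov': 50.23091464256043, 'cx': 284.5819281274599, 'cy': 206.50298313112728, 'cam_to_world': array([[ 0.02237736, -0.99461554,  0.10118886,  0.39660714],
       [-0.99950911, -0.02447696, -0.01955542, -0.02586377],
       [ 0.02192692, -0.10070159, -0.99467502,  1.58332221],
       [ 0.        ,  0.        ,  0.        ,  1.        ]])}
{'vertical_fov': 43.40251774051627, 'cx': 260.32332625475067, 'cy': 210.67316079038292, 'cam_to_world': array([[ 0.99984584, -0.01585133,  0.0075524 ,  0.54474237],
       [-0.01572986, -0.61749371,  0.78641852, -1.22984093],
       [-0.00780222, -0.78641608, -0.61764786,  1.09842307],
       [ 0.        ,  0.        ,  0.        ,  1.        ]])}
```

View pics/t0.png

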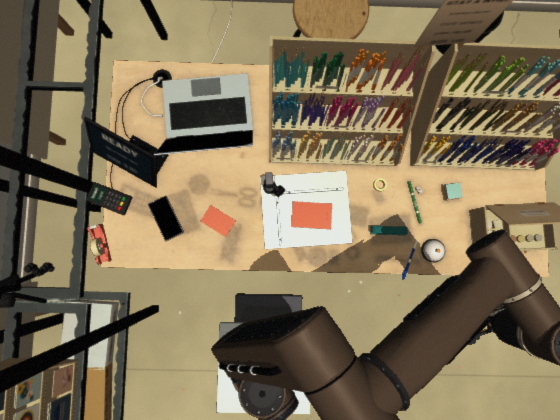

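View pics/s0.png

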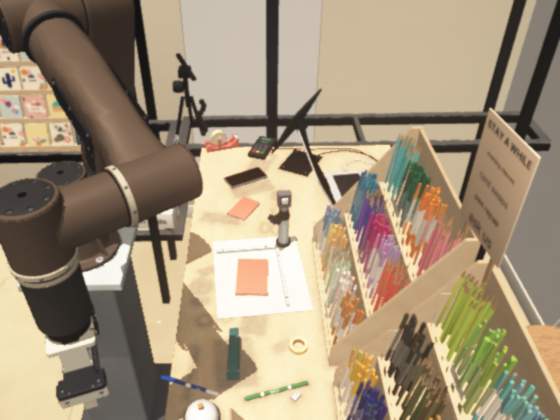

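The top view shows the stand's white board (262–350, 172–248), with the mast at (272,185). There are two red books: one on the board at (312,215), and a smaller one on the counter at (218,221). The larger one on the board fits the description. I'll check it in an enlarged crop.

```bash
python3 - <<'E'
from h import *
D=ld('t0');p=D['p']
cv2.imwrite('pics/t0c.png',cv2.resize(p[160:260,195:360],None,fx=4.8,fy=4.8,interpolation=cv2.INTER_CUBIC)[:,:,::-1])
h=p.astype(int); m=((h[:,:,0]>150)&(h[:,:,1]<120)&(h[:,:,2]<110)).astype(np.uint8)
n,l,s,c=cv2.connectedComponentsWithStats(m)
for i in range(1,n):
    if s[i,4]>150:
        pts=np.argwhere(l==i)[:,::-1].astype(np.float32)
        r=cv2.minAreaRect(pts); print(s[i],[np.round(w(D,u,v,.017),4) for u,v in cv2.boxPoints(r)], w(D,*r[0]),w(D,*c[i],.017))
E
```

```text
[292 202  39  23 529] [array([ 0.4958, -0.0825,  0.017 ]), array([ 0.5728, -0.0852,  0.017 ]), array([ 0.5687, -0.2179,  0.017 ]), array([ 0.4916, -0.2146,  0.017 ])] [ 0.53247682 -0.15027923  0.01331744] [ 0.54262061 -0.1466025   0.017     ]
[201 206  31  26 302] [array([0.5011, 0.2342, 0.017 ]), array([0.5551, 0.2024, 0.017 ]), array([0.5012, 0.1138, 0.017 ]), array([0.4475, 0.1458, 0.017 ])] [0.50195434 0.17558457 0.00472125] [0.51145575 0.18514249 0.017     ]
```

View pics/t0c.png

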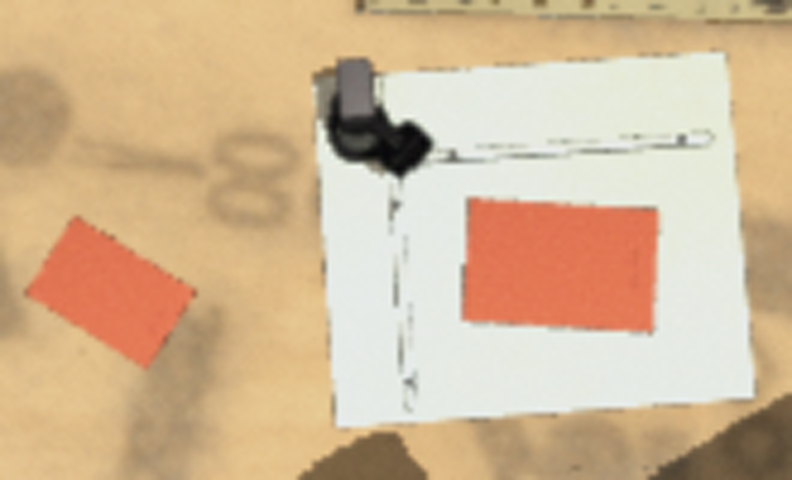

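The crop confirms it. The book on the board is larger, with corners at (468,198), (658,209), (653,332) and (462,320). The one on the counter is the smaller look-alike. The board corners are (314,73), (725,53), (755,398) and (337,428), and the mast's grey top is at about (355,85).

```bash
cat >> h.py <<'E'
def fit(L,W):  # 2D rigid fit local->world: returns yaw(deg), t, residuals
    L=np.array(L,float);W=np.array(W,float)[:,:2];a=L-L.mean(0);b=W-W.mean(0)
    th=np.arctan2((a[:,0]*b[:,1]-a[:,1]*b[:,0]).sum(),(a*b).sum())
    R=np.array([[np.cos(th),-np.sin(th)],[np.sin(th),np.cos(th)]]);t=W.mean(0)-R@L.mean(0)
    return th,R,t,np.round((L@R.T+t-W)*1e3,1)
BL=[(.15,.15),(.15,-.16),(-.11,-.16),(-.11,.15)]
NL=[(.045,.07),(.045,-.07),(-.045,-.07),(-.045,.07)]
E
python3 - <<'E'
from h import *
D=ld('t0')
u=lambda x,y:((x+.5)/4.8-.5+195,(y+.5)/4.8-.5+160)
th,R,t,r=fit(BL,[w(D,*u(*q),.005) for q in[(314,73),(725,53),(755,398),(337,428)]]);print(np.degrees(th),t,r)
t2,R2,n,r2=fit(NL,[w(D,*u(*q),.017) for q in[(468,198),(658,209),(653,332),(462,320)]]);print(np.degrees(t2),n,r2)
print('nb in corner',R.T@(n-t)-[.08,.09],np.degrees(t2-th)); print('corner',R@[.08,.09]+t,'col',R@[.108,.118]+t)
print(w(D,*u(355,85)))
E
```

```text
5.054544962140522 [ 0.53016681 -0.12865771] [[-2.1  0.8]
 [ 2.1 -2.1]
 [-0.7 -0.7]
 [ 0.8  2. ]]
-1.9441732000800414 [ 0.52924054 -0.15130265] [[ 0.  -0.2]
 [-0.1 -0.3]
 [ 0.4  0.1]
 [-0.3  0.4]]
nb in corner [-0.08291778 -0.11247527] -6.998718162220563
corner [ 0.60192635 -0.03195937] col [ 0.62735055 -0.00160134]
[ 0.62798845 -0.00095959  0.19823415]
```

Emit:
move_arm:
  moves: [6,0,0,0,0,0,0.1228,6,0,0,0,0,0,0.1228,6,-2.4,4.15,0,0,0,0,6,-2.4,4.15,0,0,0,0,6,-2.4,4.15,0,0,0,0,6,-2.4,4.15,0,0,0,0,6,-2.4,4.15,0,0,0,0,6,-2.4,4.15,0,0,0,0]

```text
clock: 0.9
tool_pos: [0.3429, -0.3752, 0.2344]
orientation: [180.0, -0.0, -175.0]
force: [1.2, 0.3, 0.1]
opening: 0.0603
gripper_force: 0.0
```

Emit:
move_arm:
  moves: [6,-2.4,4.15,0,0,0,0,6,-2.4,4.15,0,0,0,0,6,-2.4,4.15,0,0,0,0,6,-2.4,4.15,0,0,0,0,6,-2.4,4.15,0,0,0,0,6,0,0,0,0,0,0]

```text
clock: 1.5
tool_pos: [0.4458, -0.1557, 0.2346]
orientation: [180.0, 0.0, -174.6]
force: [-0.3, -1.3, -0.3]
opening: 0.0599
gripper_force: 0.0
```

```bash
python3 - <<'E'
from h import *
o=ctrl.get_obs();print(o['joint_pos'],o['tool_pos'],o['orientation'],o['opening'],o['force']); snap('wrist','w0')
E
```

```text
[ 4.69706275e+00  1.04596639e+00 -2.39124015e+01 -2.72346775e-02
 -6.49949059e+01 -8.93329578e+01] [ 0.44579542 -0.1556583   0.23455578] [ 1.79975854e+02  4.70079640e-02 -1.74647407e+02] 0.05991921971386207 [-0.32289381 -1.34833212 -0.30303994]
```

View pics/w0.png

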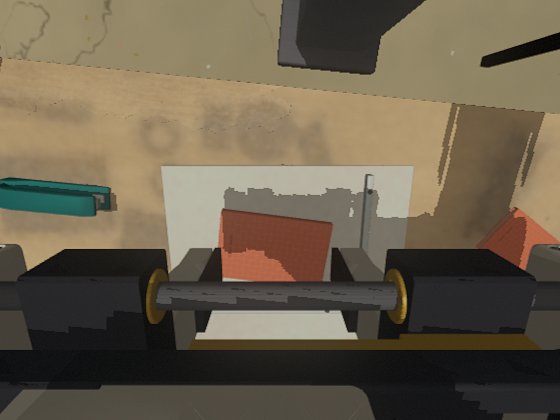

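The wrist view has up as -x and left as -y. It shows the notebook's near corners at (222,210) and (331,222), the board's near corners at (162,167) and (413,167), and the left fence's near end at about (366,176).

```bash
python3 - <<'E'
from h import *
D=ld('w0')
for n,u,v,z in [('nbR',222,210,.017),('nbL',331,222,.017),('bR',162,167,.005),('bL',413,167,.005),('fence inner',363,176,.017)]: print(n,w(D,u,v,z),w(D,u,v+3))
c=np.array([.6019,-.032]);th=np.radians(5.05);R=np.array([[np.cos(th),-np.sin(th)],[np.sin(th),np.cos(th)]])
for q in[(-.19,-.25),(-.19,.06),(-.18,0)]: print('pred',R@q+c)
t2=np.radians(-1.94);R2=np.array([[np.cos(t2),-np.sin(t2)],[np.sin(t2),np.cos(t2)]])
for q in[(-.045,-.07),(-.045,.07)]: print('pred nb',R2@q+[.5292,-.1513])
E
```

```text
nbR [ 0.48182628 -0.21929428  0.017     ] [ 0.48596787 -0.21927668  0.01599256]
nbL [ 0.48472512 -0.08419173  0.017     ] [ 0.48905239 -0.08333197  0.01559343]
bR [ 0.43783571 -0.296219    0.005     ] [ 0.44135758 -0.29595871  0.00583375]
bL [0.40948524 0.00765268 0.005     ] [0.41304984 0.008304   0.00529835]
fence inner [ 0.42431869 -0.05452477  0.017     ] [ 0.42986099 -0.05003161  0.00392969]
pred [ 0.43464379 -0.29775433]
pred [0.40735603 0.01104234]
pred [ 0.42259871 -0.04784451]
pred nb [ 0.48185609 -0.2197365 ]
pred nb [ 0.4865955  -0.07981674]
```

Emit:
move_arm:
  moves: [6,0,0,4.9,0,0,0,6,0,0,4.9,0,0,0,6,0,0,4.9,0,0,0,6,0,0,4.9,0,0,0,6,0,0,1,0,0,0.004,6,0,0,0.9,0,0,0,6,0,0,0,0,0,0,6,0,0,0,0,0,0]

```text
clock: 2.35
tool_pos: [0.4453, -0.16, 0.0213]
orientation: [-180.0, 0.2, -175.2]
force: [-0.2, -0.4, 0.7]
opening: 0.0599
gripper_force: 0.0
```

Emit:
move_arm:
  moves: [6,0,0,0.4,0,0,0,6,-1,0,0,0,0,0,6,-1,0,0,0,0,0,6,-0.6,0,0,0,0,0,6,-0.6,0,0,0,0,0,6,-0.6,0,0,0,0,0,6,-0.6,0,0,0,0,0,6,-0.6,0,0,0,0,0]

```text
clock: 3.15
tool_pos: [0.4939, -0.1555, 0.0154]
orientation: [180.0, -0.0, -175.2]
force: [-0.8, -0.3, -1.2]
opening: 0.0599
gripper_force: 0.3
```

Emit:
move_arm:
  moves: [6,-0.5,0,0,0,0,0,6,-0.4,0,0,0,0,0,6,0,0,0,0,0,0]

```text
clock: 3.45
tool_pos: [0.5035, -0.1547, 0.0156]
orientation: [-180.0, 0.0, -175.2]
force: [-0.2, -0.4, -0.2]
opening: 0.0598
gripper_force: 0.0
```

Emit:
move_arm:
  moves: [6,-0.3,0,0,0,0,0,6,-0.2,0,0,0,0,0,6,-0.2,0,0,0,0,0,6,0,0,0,0,0,0]

```text
clock: 3.85
tool_pos: [0.5096, -0.1542, 0.0155]
orientation: [-180.0, -0.0, -175.2]
force: [-1.0, -0.5, 0.0]
opening: 0.0601
gripper_force: 0.5
```

```bash
python3 - <<'E'
from h import *
snap('wrist','w1');snap('top','t1')
a=cv2.imread('pics/w1.png')[100:310,80:480];b=cv2.imread('pics/t1.png')[160:260,240:370]
a=cv2.resize(a,(800,300) if 0 else (571,300));b=cv2.resize(b,(571,300)) if 0 else cv2.resize(b,(390,300),interpolation=2)
o=np.zeros((600,571,3),np.uint8);o[:300]=a;o[300:,:390]=b;cv2.imwrite('pics/m1.png',o)
E
```

```text
(no output)
```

View pics/m1.png

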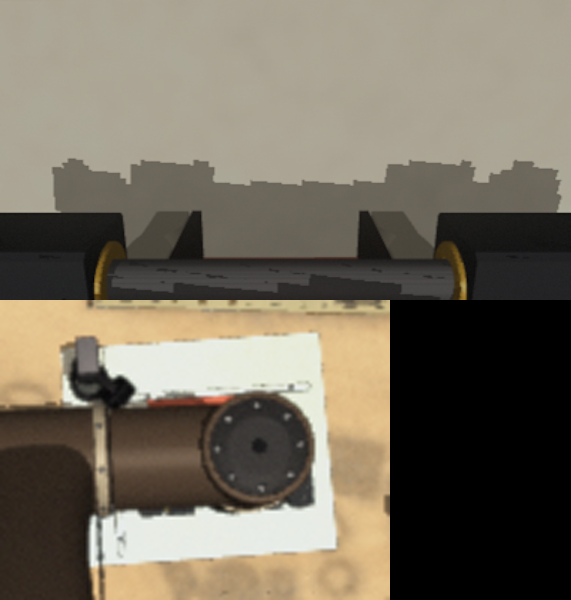

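The notebook's far edge (red strip at 150–230, 403 in the lower panel) is nearly at the far fence, so I'll push on in small steps until the force rises.

Emit:
move_arm:
  moves: [6,-0.15,0,0,0,0,0,6,-0.15,0,0,0,0,0,6,0,0,0,0,0,0]

```text
clock: 4.25
tool_pos: [0.5098, -0.1543, 0.0152]
orientation: [180.0, -0.3, -175.2]
force: [-8.7, -0.7, 7.3]
opening: 0.0599
gripper_force: 4.3
```

Emit:
move_arm:
  moves: [6,-0.1,0,0,0,0,0,6,0,0,0,0,0,0]

```text
clock: 4.45
tool_pos: [0.5098, -0.1542, 0.0151]
orientation: [180.0, -0.4, -175.2]
force: [-10.2, -0.2, 9.1]
opening: 0.0601
gripper_force: 5.4
```

Emit:
move_arm:
  moves: [6,1.5,0,0,0,0,0,6,1.5,0,0,0,0,0,5,0,0,-4,0,0,0,4,0,0,-4,0,0,0,3,-2.6,-3.6,0,0,0,0,3,-2.6,-3.6,0,0,0,0,3,-2.6,-3.6,0,0,0,0,3,0,0,0,0,0,-0.1428]

```text
clock: 5.25
tool_pos: [0.5741, -0.2609, 0.0953]
orientation: [-179.9, 0.1, -167.0]
force: [-1.3, 1.7, -0.7]
opening: 0.0301
gripper_force: 0.0
```

Emit:
move_arm:
  moves: [3,0,0,0,0,0,-0.1428,3,0,0,0,0,0,-0.1428,3,0,0,0,0,0,-0.1428,3,0,0,0,0,0,-0.1428,3,0,0,0,0,0,-0.1428,3,0,0,0,0,0,-0.1428,3,0,0,0,0,0,-0.1428,3,0,0,0,0,0,-0.1428]

```text
clock: 6.05
tool_pos: [0.5711, -0.2574, 0.0957]
orientation: [-179.9, 0.0, -101.2]
force: [-0.2, 0.7, -0.6]
opening: 0.0301
gripper_force: 0.0
```

Emit:
move_arm:
  moves: [3,0,0,0,0,0,-0.1428,3,0,0,0,0,0,-0.1428,3,0,0,0,0,0,0,3,0,0,0,0,0,0]

```text
clock: 6.45
tool_pos: [0.5708, -0.2574, 0.0956]
orientation: [-180.0, -0.0, -85.4]
force: [-0.9, 0.1, 0.4]
opening: 0.0298
gripper_force: 0.0
```

```bash
python3 - <<'E'
from h import *
o=ctrl.get_obs();print(o['joint_pos'],o['tool_pos'],o['orientation'],o['opening'],o['force'])
snap('wrist','w2');snap('side','s2')
b=cv2.imread('pics/s2.png')[180:360,190:360]; b=cv2.resize(b,(340,360),interpolation=2)
c=np.zeros((420,900-0,3),np.uint8);c[:,:560]=cv2.imread('pics/w2.png');c[:360,560:]=b;cv2.imwrite('pics/m2.png',cv2.resize(c,(800,373),interpolation=3))
E
```

```text
[-6.43859986e+00  2.27425630e+01 -1.56538520e+01 -3.16574310e-03
 -5.15728181e+01  1.10206295e+01] [ 0.57083751 -0.25742044  0.09563567] [-1.79969326e+02 -3.44614244e-03 -8.54199382e+01] 0.02977133145778161 [-0.89247153  0.08552634  0.35342754]
```

View pics/m2.png

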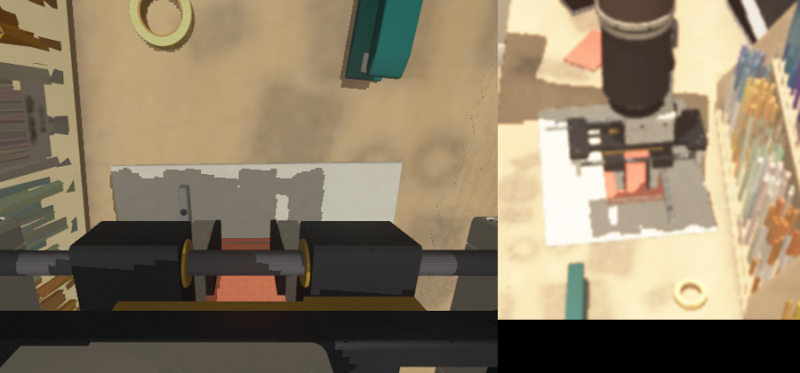

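The left panel (wrist; up is -y, left is +x) shows the notebook's right edge between the fingers at about scaled row 238, and the far fence end at (183,200). I'll measure that edge before lowering.

```bash
python3 - <<'E'
from h import *
D=ld('w2');p=D['p'].astype(int);s=1/.889
for u in(265,281,295):
    col=p[:,u]; r=[v for v in range(250,300) if col[v,0]-col[v,1]>60][:1]; print(u,r,[w(D,u,v,.017).round(4) for v in r],[w(D,u,v+3).round(4) for v in r])
print('fence end inner',w(D,190*s,195*s,.017), 'bd R corners',w(D,110*s,165*s,.005),w(D,402*s,162*s,.005))
E
```

```text
265 [] [] []
281 [] [] []
295 [] [] []
fence end inner [ 0.62010731 -0.2573267   0.017     ] bd R corners [ 0.6933336  -0.27551892  0.005     ] [ 0.43727475 -0.2986333   0.005     ]
```

```bash
python3 - <<'E'
from h import *
D=ld('w2');p=D['p'].astype(int)
for u in(260,281,300):
    r=[v for v in range(240,310) if p[v,u,0]-p[v,u,1]>25 and p[v,u,0]>1.4*p[v,u,1]][:1]; print(u,p[255:285:5,u].tolist(),r,[w(D,u,v,.017).round(4) for v in r],[w(D,u,v+2).round(4) for v in r])
E
```

```text
260 [[122, 117, 104], [122, 116, 104], [123, 117, 105], [124, 67, 48], [126, 69, 49], [120, 65, 47]] [268] [array([ 0.582 , -0.2192,  0.017 ])] [array([ 0.582 , -0.2126,  0.0074])]
281 [[123, 117, 104], [123, 117, 105], [123, 118, 106], [124, 68, 48], [128, 71, 51], [122, 67, 48]] [268] [array([ 0.5651, -0.2205,  0.017 ])] [array([ 0.5644, -0.2137,  0.0068])]
300 [[124, 118, 105], [123, 118, 106], [123, 116, 105], [125, 68, 49], [124, 68, 49], [120, 64, 46]] [268] [array([ 0.5499, -0.2218,  0.017 ])] [array([ 0.5484, -0.2149,  0.0066])]
```

Emit:
move_arm:
  moves: [3,0,0,4,0,0,0,3,0,0,3,0,0,0,3,0,0,1,0,0,0,3,0,0,0,0,0,0,3,-1,0,0,0,0,0,3,-1,0,0,0,0,0,3,-0.6,0,0,0,0,0,3,-0.6,0,0,0,0,0]

```text
clock: 7.35
tool_pos: [0.5681, -0.2247, 0.0161]
orientation: [-180.0, -0.0, -85.1]
force: [-1.3, -1.6, -0.1]
opening: 0.0304
gripper_force: 0.6
```

Emit:
move_arm:
  moves: [3,-0.6,0,0,0,0,0,3,-0.6,0,0,0,0,0,3,-0.6,0,0,0,0,0,3,-0.6,0,0,0,0,0,3,-0.4,0,0,0,0,0,3,0,0,0,0,0,0]

```text
clock: 7.95
tool_pos: [0.5654, -0.1969, 0.0154]
orientation: [180.0, 0.0, -85.2]
force: [-1.1, 0.1, -0.6]
opening: 0.0298
gripper_force: 0.0
```

Emit:
move_arm:
  moves: [3,-0.3,0,0,0,0,0,3,-0.3,0,0,0,0,0,3,0,0,0,0,0,0]

```text
clock: 8.25
tool_pos: [0.5649, -0.1913, 0.0154]
orientation: [180.0, 0.0, -85.2]
force: [-0.3, -0.2, -0.4]
opening: 0.0301
gripper_force: 0.0
```

Emit:
move_arm:
  moves: [3,-0.2,0,0,0,0,0,3,-0.2,0,0,0,0,0,3,0,0,0,0,0,0]

```text
clock: 8.55
tool_pos: [0.5646, -0.1874, 0.0155]
orientation: [180.0, 0.0, -85.2]
force: [-0.9, -0.4, -0.9]
opening: 0.0301
gripper_force: 0.0
```

Emit:
move_arm:
  moves: [3,-0.2,0,0,0,0,0,3,0,0,0,0,0,0]

```text
clock: 8.75
tool_pos: [0.5653, -0.1868, 0.0161]
orientation: [-179.9, -0.1, -85.1]
force: [1.0, -8.7, -0.5]
opening: 0.0296
gripper_force: 4.3
```

Emit:
move_arm:
  moves: [3,1.2,0,0,0,0,0,3,1.2,0,0,0,0,0,3,0,0,-4,0,0,0,4,0,0,-4,0,0,0.1428,4,0,0,0,0,0,0.1428,4,0,0,0,0,0,0.1428,4,0,0,0,0,0,0.1428,4,0,0,0,0,0,0.1428]

```text
clock: 9.55
tool_pos: [0.5664, -0.2103, 0.0956]
orientation: [180.0, 0.0, -126.5]
force: [-0.4, 0.0, 0.1]
opening: 0.04
gripper_force: 0.0
```

Emit:
move_arm:
  moves: [4,0,0,0,0,0,0.1428,4,0,0,0,0,0,0.1428,4,0,0,0,0,0,0.1428,4,0,0,0,0,0,0.1428,4,0,0,0,0,0,0.1428,4,0,0,0,0,0,0.1428,4,0,0,0,0,0,0,4,0,0,0,0,0,0]

```text
clock: 10.35
tool_pos: [0.5664, -0.2101, 0.0955]
orientation: [180.0, -0.0, -175.0]
force: [-0.8, 0.1, -0.3]
opening: 0.0401
gripper_force: 0.0
```

Emit:
move_arm:
  moves: [4,2.75,3.3,0,0,0,0,4,2.75,3.3,0,0,0,0,4,2.75,3.3,0,0,0,0,4,0,0,4,0,0,0,4,0,0,3,0,0,0,4,0,0,1,0,0,0,4,0,0,0,0,0,0,4,0,0,0,0,0,0]

```text
clock: 11.15
tool_pos: [0.4766, -0.1181, 0.0159]
orientation: [-180.0, 0.0, -175.1]
force: [0.1, 0.4, 0.5]
opening: 0.0395
gripper_force: 0.0
```

Emit:
move_arm:
  moves: [4,-0.8,0,0,0,0,0,4,-0.8,0,0,0,0,0,4,-0.6,0,0,0,0,0,4,0,0,0,0,0,0]

```text
clock: 11.55
tool_pos: [0.4994, -0.116, 0.0158]
orientation: [-180.0, 0.1, -175.2]
force: [-0.3, -0.3, -0.7]
opening: 0.0398
gripper_force: 0.0
```

Emit:
move_arm:
  moves: [4,-0.3,0,0,0,0,0,4,-0.3,0,0,0,0,0,4,0,0,0,0,0,0]

```text
clock: 11.85
tool_pos: [0.5043, -0.1155, 0.0156]
orientation: [-180.0, 0.0, -175.2]
force: [-0.3, -0.4, 0.3]
opening: 0.0403
gripper_force: 0.0
```

Emit:
move_arm:
  moves: [4,-0.2,0,0,0,0,0,4,-0.2,0,0,0,0,0,4,0,0,0,0,0,0]

```text
clock: 12.15
tool_pos: [0.5063, -0.1154, 0.0152]
orientation: [180.0, -0.2, -175.2]
force: [-5.3, 0.3, 3.0]
opening: 0.0402
gripper_force: 2.5
```

Emit:
move_arm:
  moves: [4,-0.2,0,0,0,0,0,4,0,0,0,0,0,0]

```text
clock: 12.35
tool_pos: [0.5064, -0.1155, 0.015]
orientation: [180.0, -0.4, -175.2]
force: [-9.8, 0.3, 7.3]
opening: 0.0399
gripper_force: 4.9
```

Emit:
move_arm:
  moves: [4,1.5,0,0,0,0,0,4,1.5,0,0,0,0,0,5,0,0,-4.8,0,0,0,6,0,0,-4.8,0,0,0,6,0,0,-4.8,0,0,0,6,0,0,-4.8,0,0,0,6,0,0,-4.8,0,0,0,6,0,0,0,0,0,0]

```text
clock: 13.15
tool_pos: [0.4837, -0.1178, 0.2631]
orientation: [-179.9, 0.8, -175.1]
force: [0.2, -0.5, -0.6]
opening: 0.0599
gripper_force: 0.0
```

```bash
python3 - <<'E'
from h import *
o=ctrl.get_obs();print(o['joint_pos'],o['tool_pos'],o['orientation'],o['opening'],o['force'])
snap('wrist','w3');snap('side','s3');snap('top','t3')
b=cv2.imread('pics/s3.png')[170:330,200:330]; b=cv2.resize(b,(390,480),interpolation=2)
a=cv2.imread('pics/w3.png')[60:420,90:400];a=cv2.resize(a,(410,476))
c=np.zeros((480,800,3),np.uint8);c[:476,:410]=a;c[:,410:]=b;cv2.imwrite('pics/m3.png',c)
E
```

```text
[  9.07781736   2.07412159 -19.0856225    0.14580189 -68.09710487
 -94.25371892] [ 0.48374134 -0.11782617  0.26310676] [-179.91951174    0.75112575 -175.12186209] 0.059871907770915916 [ 0.23541036 -0.53629166 -0.64872697]
```

View pics/m3.png

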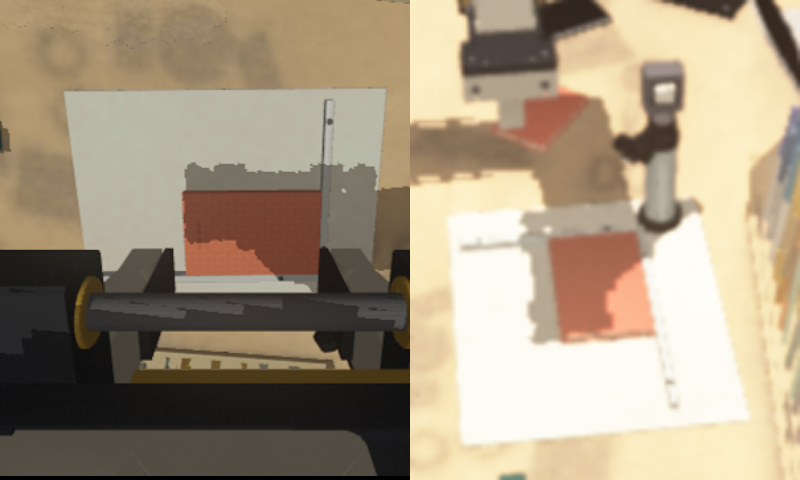

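The notebook is flush: its left edge meets the left fence at (322,190–275) and its far edge meets the far fence (275). The grip with its white button is at (663,92) in the right panel. Next I'll measure the grip.

```bash
python3 - <<'E'
from h import *
D=ld('s3')
for x,y in[(663,92),(660,89),(667,95)]: print('button',w(D,200+(x-410)/3,170+y/3))
for x,y in[(663,68)]: print('top',w(D,200+(x-410)/3,170+y/3))
T=ld('t3');M=T['M']
f=210/np.tan(np.radians(float(T['v']))/2)
P=[]
for v in range(165,205):
  for u in range(255,300):
    if T['d'][v,u]>0:
        q=w(T,u,v)
        if .19<q[2]<.21: P.append(q)
P=np.array(P);print(len(P),P.mean(0),P.min(0),P.max(0))
S=[]
for v in range(170,245):
  for u in range(260,310):
    if D['d'][v,u]>0:
        q=w(D,u,v)
        if .155<q[2]<.196 and abs(q[0]-.627)<.05 and abs(q[1])<.06: S.append(q)
S=np.array(S);print(len(S),S.mean(0),S.min(0),S.max(0))
E
```

```text
button [ 0.62609608 -0.01380881  0.17872795]
button [ 0.62315882 -0.01342948  0.18211602]
button [ 0.62967131 -0.01895729  0.17893353]
top [ 0.62594104 -0.00738391  0.2026631 ]
102 [ 0.62565568 -0.00150976  0.19878537] [ 0.60531942 -0.01500553  0.19017537] [0.64530452 0.010639   0.20782225]
167 [ 0.62494776 -0.01221823  0.17683579] [ 0.60533206 -0.02058449  0.155591  ] [0.64643795 0.00582041 0.19586826]
```

Emit:
move_arm:
  moves: [6,-3.78,2.58,0,0,0,0,6,-3.78,2.58,0,0,0,0,6,-3.78,2.58,0,0,0,0,6,-3.78,2.58,0,0,0,0,6,0,0,0,0,0,0,6,0,0,0,0,0,0]

```text
clock: 13.9
tool_pos: [0.6218, -0.0013, 0.2525]
orientation: [-180.0, -0.3, -175.1]
force: [-0.4, 0.0, -0.9]
opening: 0.0598
gripper_force: 0.0
```

Emit:
move_arm:
  moves: [6,-0.37,0,0,0,0,0,6,0,0,3,0,0,0,6,0,0,3,0,0,0,6,0,0,2,0,0,0,6,0,0,0.8,0,0,0,6,0,0,0,0,0,0,6,0,0,0,0,0,0]

```text
clock: 14.6
tool_pos: [0.6262, -0.002, 0.1688]
orientation: [-180.0, 0.1, -175.2]
force: [-0.3, -0.6, 0.3]
opening: 0.06
gripper_force: 0.0
```

Next I'll go down 4 mm and close on the grip.

Emit:
move_arm:
  moves: [5,0,0,0.4,0,0,0,4,0,0,0,0,0,0,3.2,0,0,0,0,0,0,2.6,0,0,0,0,0,0,1.5,0,0,0,0,0,0,1.5,0,0,0,0,0,0,1.5,0,0,0,0,0,0,1.5,0,0,0,0,0,0]

```text
clock: 15.4
tool_pos: [0.6257, -0.0015, 0.1638]
orientation: [180.0, 0.0, -175.2]
force: [-1.3, 2.3, 3.7]
opening: 0.0241
gripper_force: 30.0
```

Emit:
move_arm:
  moves: [1.5,0,0,-1,0,0,0,1.5,0,0,-1,0,0,0,1.5,0,0,-1,0,0,0,1.5,0,0,-1,0,0,0,1.5,0,0,-1,0,0,0,1.5,0,0,-1,0,0,0,1.5,0,0,-1,0,0,0,1.5,0,0,-1,0,0,0]

```text
clock: 16.2
tool_pos: [0.6257, -0.0015, 0.2444]
orientation: [180.0, 0.0, -175.2]
force: [4.2, 3.0, -5.5]
opening: 0.0237
gripper_force: 30.0
```

Emit:
move_arm:
  moves: [1.5,0,0,-0.6,0,0,0,1.5,0,0,-0.3,0,0,0,1.5,0,0,-0.2,0,0,0,1.5,0,0,0,0,0,0,1.5,0,0,0,0,0,0]

```text
clock: 16.7
tool_pos: [0.6257, -0.0015, 0.254]
orientation: [180.0, -0.0, -175.2]
force: [3.2, 3.7, -5.9]
opening: 0.0238
gripper_force: 30.0
```

```bash
python3 - <<'E'
from h import *
o=ctrl.get_obs();print(o['tool_pos'],o['opening'],o['force'],o['gripper_force'],o['qvel'])
snap('side','s4');snap('top','t4')
b=cv2.imread('pics/s4.png')[120:330,190:360]; b=cv2.resize(b,(486,600),interpolation=2)
cv2.imwrite('pics/m4.png',b)
E
```

```text
[ 0.62566076 -0.00151174  0.25398898] 0.02383519712969098 [ 3.16333948  3.7270315  -5.86134484] 29.989064298570156 [-0.10752517 -0.06723581 -0.00073647 -0.00249063 -0.03778178  0.00974916]
```

View pics/m4.png

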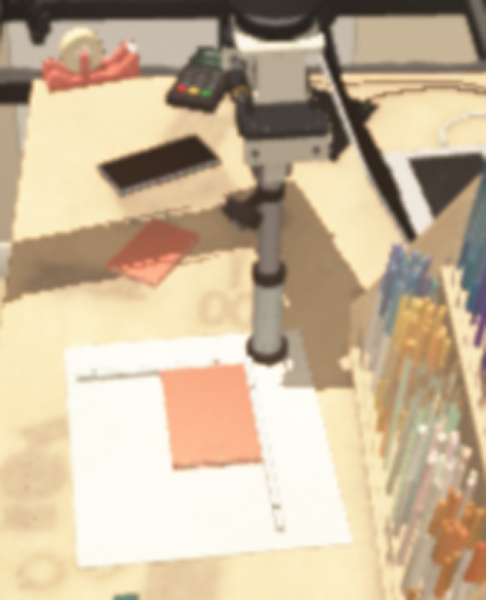

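The mast is up by about 90 mm, with its tube out above the collar at (268,275), and the notebook is still flush in the corner. A small further pull should confirm the hard stop.

Emit:
move_arm:
  moves: [1.5,0,0,-0.1,0,0,0,1.5,0,0,-0.1,0,0,0,1.5,0,0,0,0,0,0,1.5,0,0,0,0,0,0,1.5,0,0,0,0,0,0]

```text
clock: 17.3
tool_pos: [0.6257, -0.0015, 0.2542]
orientation: [180.0, -0.1, -175.2]
force: [6.7, 2.0, -15.3]
opening: 0.024
gripper_force: 30.0
```

The force rises to 15 N with no further travel, so this is the hard stop. The button is flush, with the opening at 24 mm.

```bash
python3 -c "
from plant import ctrl
print(ctrl.close_job())"
```

```text
the job is handed in; nothing more can be done
None
```

I handed the job in at about 17 s: the notebook lies flush in the fence corner and the camera is held at the second stop with the button squeezed in; no verdict came back, and I didn't touch the stapler, tape roll or phone.

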